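# Find the spacer that fits the sprung gap

## Task

Find by trial which of the three spacers in the stand (yellow handle 12 mm, green 16 mm, red 20 mm thick) fits the gap of the steel fixture: too thick a one will not go in, too thin a one stands loose, the right one slides in fully home and is held snugly against the fixed anvil by the sprung jaw. Try gently, never forcing a spacer (much over 25 N of downward push is too much) or pressing hard on the fixture, and leave the one that fits standing upright and fully home in the gap, about in the middle of the jaws. The other two must end hanging in the stand, in any of its places, and no spacer may be tipped over or dropped on the bench, nor the two reagent bottles disturbed.

Things in the scene. Friction and masses are not known exactly. Their poses are not given: they have to be found in the camera images.
- fixture: gap fixture screwed to the bench, on the right. Aluminium base plate 170 x 78 x 12 mm; origin on the bench under the middle of the fixed steel anvil's face, +z up. The anvil's face is the plane x = 0, looking along +x at a sprung steel jaw; a spacer's tongue goes down between them, its thickness along x, its width along y. All of it stays within 56 mm above the bench and x from -0.06 to 0.11 m.
- anvil_top (a point): on the fixture, middle of the anvil's face at its top, 56 mm above the bench (axes of the fixture). Anvil and jaw are both 56 mm high and 40 mm wide (y from -20 to 20 mm); the gap is open at the top and both y ends. Lead-in at the top edge of the anvil: 3 mm wide, 6 mm deep; of the jaw: 8 mm wide, 12 mm deep. The forces of a spacer on anvil, jaw and floor may add up to 60 N: wedged, some 25 N of push.
- gap_floor (a point): on the fixture, foot of the anvil's face; the gap's floor, 12 mm above the bench. The empty gap is 7 to 19.5 mm wide, different each time: the blue carriage behind the jaw is locked anywhere and not measured. A spacer thicker than the gap pushes the jaw back (+x) 5.4 mm at most, to a hard stop, against a spring of 5 N from the start, 6.1 N at 5.4 mm.
- plate_front (a point): on the fixture, middle of the base plate's top edge behind the anvil (x = -60 mm, z = 12 mm). How a fit feels: friction of steel on spacer is about 0.3, so a spacer that the jaw grips takes up to about 12 N downward to go in, and drawing it out takes 2 to 5 N beyond its weight; in too wide a gap it draws out by its weight alone (0.5 to 0.75 N).
- stand: white and grey stand, 184 x 78 x 62 mm, fixed to the bench, on the left; origin at the centre of its underside, +x along its length, +z up. Two rails along x, 34 mm apart, tops 62 mm above the bench; three places at x = -54, 0, 54 mm, each 44 mm long or more between low crossbars. Which spacer hangs where differs each time.
- stand_middle (a point): on the stand, centre of the middle place at the height of the rails' tops (62 mm above the bench). A spacer hangs with its tongue between the rails and its handle's shoulders on them, its x and y along the stand's; its grip point is then 84 mm above the bench.
- spacer_12_grip (a point): centre of the yellow handle block of a spacer: 28 mm (x) by 44 mm (y, the width to grip across) by 44 mm high, spacer's axes, +z up. Below the handle is a plain tongue 12 mm thick (x), 30 mm wide (y), 54 mm long, so its end is 76 mm below this point. Fully home in the fixture this point is 88 mm above the bench. About 60 g.
- spacer_12: the yellow-handled spacer; origin at the centre of the end of its 12 mm tongue, +z up to the handle.
- spacer_16_grip (a point): centre of the green handle block of a spacer: 28 mm (x) by 44 mm (y, the width to grip across) by 44 mm high, spacer's axes, +z up. Below the handle is a plain tongue 16 mm thick (x), 30 mm wide (y), 54 mm long, so its end is 76 mm below this point. Fully home in the fixture this point is 88 mm above the bench. About 60 g.
- spacer_16: the green-handled spacer; origin at the centre of the end of its 16 mm tongue, +z up to the handle.
- spacer_20_grip (a point): centre of the red handle block of a spacer: 28 mm (x) by 44 mm (y, the width to grip across) by 44 mm high, spacer's axes, +z up. Below the handle is a plain tongue 20 mm thick (x), 30 mm wide (y), 54 mm long, so its end is 76 mm below this point. Fully home in the fixture this point is 88 mm above the bench. About 60 g.
- spacer_20: the red-handled spacer; origin at the centre of the end of its 20 mm tongue, +z up to the handle.
- amber_mid (a point): centre of a loose brown glass reagent bottle with a black cap, 54 mm across, 108 mm high, at the back; a bystander.
- white_mid (a point): centre of a loose white reagent bottle with a black cap, 48 mm across, 92 mm high, at the back; a bystander.
There are look-alikes about, which are no part of the job. There is more than one size of the spacer_20; the job needs the middle-sized.

How it is judged:
By the outcome, as a careful person would: the job done as asked, in the order asked, and still so for the second after the job is handed in, with the robot touching nothing.
It also fails if it takes over 72 s, if anything falls off the work surface, if the arm or the gripper's body presses on something with over 40 N, if the wrist force passes 120 N, or if a joint passes its speed limit or range.

## Robot

A 6-joint arm with a two-finger parallel gripper is mounted at the origin on a cart in front of the work surface, level with it; the furniture and walls round the work are solid. World frame = base frame: x ahead of the robot, y to its left, z up, the work surface at z = 0. Lengths are in mm, angles in rad, forces in N, time in s.
With the tool pointing down it reaches from about 250 to 775 mm from the base axis. Payload 4 kg.
Tool frame: the origin (TCP) lies at the very end of the fingers, on their centre line; the grasp point (between the pads) lies 19 mm behind it; z points along the fingers, y is the line along which they close (so a half turn about z gives the same grasp; the last joint's range is limited). The gripper opens to 85 mm and grips with 20 to 120 N. Pads are 22 mm wide; open, the fingers measure 114 mm over their backs; the gripper's body (76 mm by 85 mm) begins 54 mm behind the grasp point. The pads swing forward as they close: fully open they stand 13 mm farther back than shut.
Start: joints at [-1.429, 0.087, 1.371, -0, 1.684, -0.103], TCP at [133.295, -533.62, 231.341] pointing down, gripper open.
Joint ranges: [-3.1, 3.1], [-0.76, 2.03], [0.27, 2.55], [-1.08, 4.22], [0.17, 2.65], [-2.57, 2.57]. Speed limits (rad/s): [2.79, 2.79, 3.14, 3.14, 3.14, 3.14].

## Interface

Orientations are given as a unit quaternion [x, y, z, w].
In Python, from station import robot, optics gives the robot as it stands.
- The arm moves only by the tool arm_command, never from a script. Its arguments are lists of equal length, an entry for each row: "travel": the shift along the tool's x, y, z in units of 20 cm (1.0 is 20 cm), a list of three; "turn": the turn, a rotation vector about the tool's x, y, z in units of pi/2 rad (1.0 is pi/2 rad), a list of three; "fingers": the opening, from -1 (shut) to 1 (fully open). In form: {"travel": [[x, y, z], ...], "turn": [[wx, wy, wz], ...], "fingers": [fingers, ...]}. A call has 1 to 12 rows; each row is the pose to reach, as a shift and turn from the pose commanded when the call began, along the tool's axes at that moment; what a row does not reach only later rows make up. A row lasts 1/10 s, in which the tool goes at most 50 mm and 8.59 degrees, less where a joint would pass 70% of its speed; a pose out of reach is approached as far as the arm can. A call with a number of a shift or a turn outside -1 to 1 is refused whole. A call with a gripper value outside its range is refused whole. The fingers move at their own pace and stop on an object; "squeeze" is the grip in N (left out, the last holds). Time passes only in rows, so rows that repeat a pose let the fingers close. It gives the time, the measured TCP pose, the force and the opening at its end, in the units of the state.
- robot.observe(): the state, without advancing time (a new reading comes with each control period).
- optics.grab_frame(name): name is "side" or "top"; returns the picture (420x560x3 uint8, red, green, blue); there is no depth.
- optics.get_calibration(name): a dict with "camera_matrix" (3x3 intrinsics, pixels), "rvec" (rotation vector, rad) and "tvec" (3), from world to camera coordinates, as OpenCV has them. Camera axes: x right, y down, z forward; pixel columns grow to the right and rows downward; lengths in mm; the calibration is good to about 2 mm. A picture is of the moment at which its call begins. get_calibration takes no time and is no camera call.
- robot.finish_job(): hands the job in, once; it reports no verdict.
The state is a dict: "time": time; "joints": joint angles; "qvel": joint speeds; "joint_efforts": joint torques, N m; "position": TCP position; "orientation": TCP orientation; "wrist_force": force on the tool from outside, world axes, zero at the start; "wrist_torque": the same for the moment, N m; "opening": finger opening in mm.
Only numpy, scipy, OpenCV 4.12 (cv2) and the standard library are available. Lean on these libraries where they do the work, as an engineer would, in place of code of your own. Each camera call takes 0.05 s, during which the arm holds its last target. There are 200 camera calls.

## Working session

There is one attempt and no reset: what is moved stays moved. The work goes in short steps, Python scripts to look and compute and a tool call to move; the robot and the scene stay as the last step left them, time stands still between calls to the robot, and variables do not carry over. Pictures are saved under pics/ and viewed, on a budget of 10 in all, crops included, one or two more only if the job needs it, and the job is handed in when it is done.

Besides the shell and the picture viewer there is one more tool, called after ">>>" in YAML: its name, and indented under it one key for each argument. arm_command: Moves the arm, as the interface text tells. Its arguments: {"type":"object","properties":{"travel":{"type":"array"},"turn":{"type":"array"},"fingers":{"type":"array"},"squeeze":{"type":"number"}},"required":["travel","turn","fingers"]}

```bash
ls; mkdir -p pics; python3 - <<'E'
from station import robot, optics
import cv2
s=robot.observe(); print(s)
for n in("top","side"):
    f=optics.grab_frame(n); cv2.imwrite(f"pics/{n}0.png",f[:,:,::-1]); c=optics.get_calibration(n); print(n,c)
E
```

```text
pics
{'time': 0.0, 'joints': array([-1.42908684e+00,  8.79370314e-02,  1.37227807e+00, -1.48231129e-05,
        1.68358176e+00, -1.03121425e-01]), 'qvel': array([ 0.00044554,  0.00152351,  0.00196451, -0.00047462, -0.001101  ,
       -0.00058927]), 'joint_efforts': array([-4.47370167e-04, -3.51869953e+01, -3.13273680e+01, -1.31389634e-04,
        1.06397565e-02, -7.62264193e-06]), 'position': array([ 133.22408666, -533.10491322,  230.13685538]), 'orientation': array([ 9.92516078e-01,  1.22109049e-01, -2.86267509e-05, -1.10175822e-03]), 'wrist_force': array([-0.7786897 , -0.16552391, -0.53058607]), 'wrist_torque': array([ 0.05867299,  0.01833875, -0.03325385]), 'opening': 85.33538356215378}
top {'camera_matrix': array([[516.18216477,   0.        , 276.96579358],
       [  0.        , 516.18216477, 215.22943103],
       [  0.        ,   0.        ,   1.        ]]), 'rvec': array([ 2.15629583, -2.11914977,  0.15697849]), 'tvec': array([  30.64909367,  620.87846416, 1237.90186714])}
side {'camera_matrix': array([[420.92738348,   0.        , 283.80929948],
       [  0.        , 420.92738348, 206.12601304],
       [  0.        ,   0.        ,   1.        ]]), 'rvec': array([ 2.18626843, -0.17921219,  0.11707612]), 'tvec': array([-576.83896159,  144.32057925,  869.27568584])}
```

View pics/top0.png

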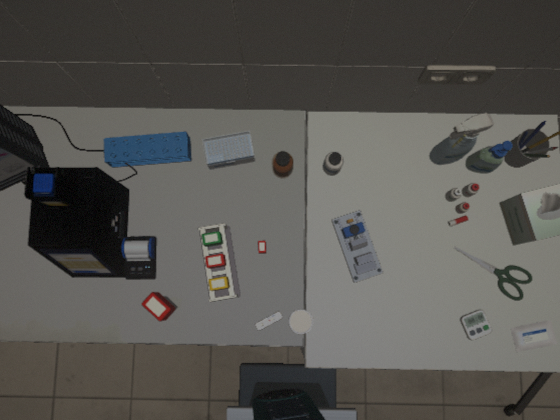

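View pics/side0.png

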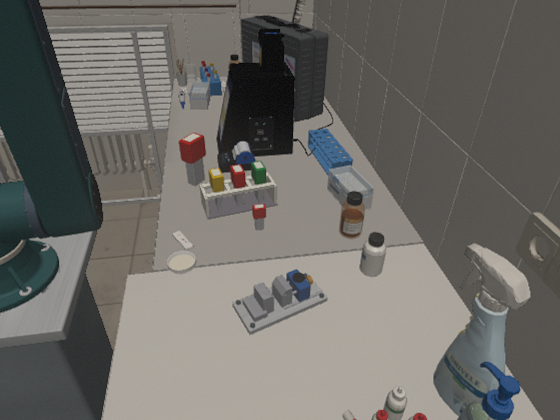

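Top view: the stand is at about (218,262), with green (212,238), red (215,261) and yellow (218,284). The fixture is at about (357,246), with its blue carriage at (350,230). The red look-alikes are at (157,306), large, and (262,247), small. The bottles are at (283,162) and (334,161).

```bash
cat > h.py <<'E'
import numpy as np, cv2
from station import robot, optics
def cam(n):
    c=optics.get_calibration(n); return c['camera_matrix'],cv2.Rodrigues(c['rvec'])[0],c['tvec']
def ray(n,uv,z):
    K,R,t=cam(n); d=R.T@np.linalg.inv(K)@[uv[0],uv[1],1]; o=-R.T@t
    return o+d*(z-o[2])/d[2]
def proj(n,p):
    K,R,t=cam(n); q=K@(R@np.asarray(p,float)+t); return q[:2]/q[2]
def ray3(n,uv):
    K,R,t=cam(n); d=R.T@np.linalg.inv(K)@[uv[0],uv[1],1]; return -R.T@t,d/np.linalg.norm(d)
def tri(a,b):
    (o,d),(p,e)=ray3('top',a),ray3('side',b); s=np.linalg.lstsq(np.c_[d,-e],p-o,rcond=None)[0]
    return (o+s[0]*d+p+s[1]*e)/2, np.linalg.norm(o+s[0]*d-p-s[1]*e)
E
python3 - <<'E'
from h import *
t=cv2.imread('pics/top0.png'); s=cv2.imread('pics/side0.png')
print('tcp',proj('top',[133,-533,230]),proj('side',[133,-533,230]),'base',proj('top',[0,0,0]),'cam',[-cam(n)[1].T@cam(n)[2] for n in('top','side')])
def blobs(im,lo,hi,roi,S=90,V=50):
    x0,y0,x1,y1=roi; h=cv2.cvtColor(im[y0:y1,x0:x1],cv2.COLOR_BGR2HSV)
    m=cv2.inRange(((h.astype(int)+[20,0,0])%[180,256,256]).astype(np.uint8),(lo+20,S,V),(hi+20,255,255))
    c,_=cv2.findContours(m,0,1); c=[k+[x0,y0] for k in c if cv2.contourArea(k)>15]
    for k in c:
        r=cv2.minAreaRect(k); print('  ',np.round(r[0],1),np.round(r[1],1),round(r[2]),cv2.contourArea(k), 'z106',np.round(ray('top',r[0],106),1) if im is t else '')
for nm,lo,hi in(('red',-8,8),('yel',18,32),('grn',50,85),('blue',100,125)):
    print(nm,'top'); blobs(t,lo,hi,(130,200,400,330)); print(nm,'side'); blobs(s,lo,hi,(160,120,340,330))
a=cv2.resize(t[215:310,190:250],None,fx=6,fy=6,interpolation=2); b=cv2.resize(t[200:295,320:395],None,fx=6,fy=6,interpolation=2)
cv2.imwrite('pics/crop1.png',np.clip(np.hstack([a,b])*1.3,0,255).astype(np.uint8)[:, :800])
E
```

```text
tcp [560.88046136 448.11952572] [-163.60993476  528.82977037] base [289.74589832 474.12425799] cam [array([ 422.99202303,   30.09860349, 1318.71236037]), array([ 449.90828108, -711.29408115,  633.13119014])]
red top
   [158.  305.9] [28.7 20.7] 43 536.5 z106 [394.  312.8 106. ]
   [215.1 260.4] [12.4 19.2] 82 208.5 z106 [501.5 184.3 106. ]
   [261.5 246.5] [11.  7.] 90 75.5 z106 [536.1  76.  106. ]
red side
   [259.  211.1] [13.4 12.9] 85 121.5 z106 
   [237.4 175.5] [23.4 13.9] 85 208.0 z106 
   [192.4 148. ] [29.3 25. ] 82 496.0 z106 
yel top
   [218.4 283. ] [12.  19.2] 81 201.0 z106 [449.  174.6 106. ]
yel side
   [216.4 179.7] [23.1 13.5] 83 201.5 z106 
grn top
   [211.5 237.8] [11.3 18.1] 81 178.0 z106 [554.6 194.7 106. ]
grn side
   [258.6 172.2] [21.6 13.6] 85 165.0 z106 
blue top
   [149.9 247.6] [19.  4.] 85 43.5 z106 [529.  339.2 106. ]
   [347.8 231.3] [9.8 8.2] 72 55.0 z106 [ 575.8 -127.1  106. ]
   [359.3 227.4] [9.8 7.9] 72 44.5 z106 [ 585.4 -154.4  106. ]
blue side
   [299.6 281.5] [28.2 11.5] 48 128.0 z106 
   [245.  157.5] [11. 18.] 90 158.0 z106 
   [325.3 147.6] [45.9 26.8] 55 908.0 z106
```

View pics/crop1.png

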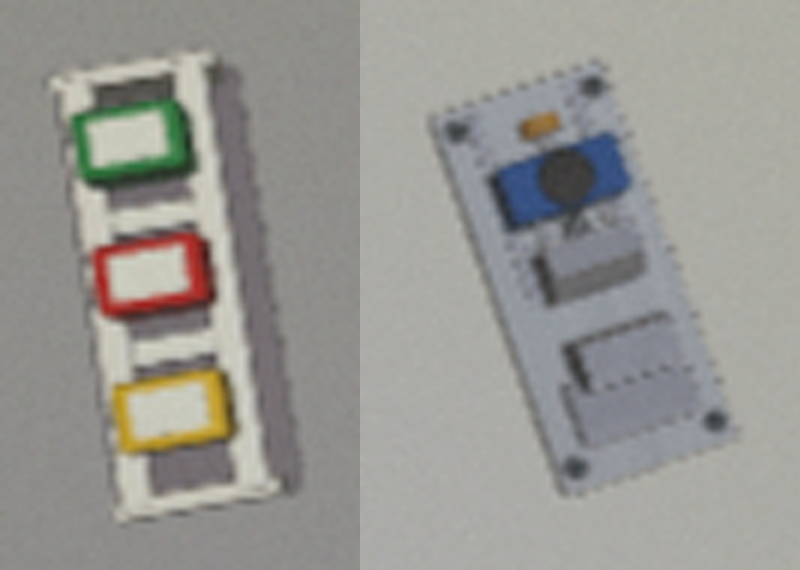

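```bash
python3 - <<'E'
from h import *
t=cv2.imread('pics/top0.png')
# white labels on the handles (z=106)
h=cv2.cvtColor(t,cv2.COLOR_BGR2HSV).astype(int)
P={}
for nm,lo,hi,c in(('red',-8,8,(215,260)),('yel',18,32,(218,283)),('grn',50,85,(211,238))):
    m=cv2.inRange(((h+[20,0,0])%[180,256,256]).astype(np.uint8),(lo+20,90,50),(hi+20,255,255))
    w=np.zeros_like(m); w[c[1]-13:c[1]+14,c[0]-15:c[0]+16]=m[c[1]-13:c[1]+14,c[0]-15:c[0]+16]
    ho=cv2.findContours(w,cv2.RETR_CCOMP,1); 
    k=[k for k,hh in zip(ho[0],ho[1][0]) if hh[3]>=0]; 
    k=max(k,key=cv2.contourArea); M=cv2.moments(k); uv=(M['m10']/M['m00'],M['m01']/M['m00']); P[nm]=ray('top',uv,106); print(nm,np.round(uv,1),np.round(P[nm],1))
d=P['grn']-P['yel']; print('stand ang',np.degrees(np.arctan2(d[1],d[0])),np.linalg.norm(d)/2)
g=cv2.cvtColor(t,cv2.COLOR_BGR2GRAY).astype(float)
S=[]
for c in((457,130),(593,86),(715,421),(576,467)):
    x,y=int(round(320+(c[0]-360)/6)),int(round(200+c[1]/6)); p=g[y-2:y+3,x-2:x+3]; w=np.clip(np.median(p)-6-p,0,None); yy,xx=np.mgrid[y-2:y+3,x-2:x+3]
    uv=((w*xx).sum()/w.sum(),(w*yy).sum()/w.sum()); S.append(ray('top',uv,13)); print(np.round(uv,2),np.round(S[-1],1))
S=np.array(S); ctr=S.mean(0); ax=(S[0]+S[1]-S[2]-S[3]); L=np.linalg.norm(ax)/2; ax/=2*L; print('len',L,'width',np.linalg.norm(S[0]-S[1]),np.linalg.norm(S[2]-S[3]),'ang',np.degrees(np.arctan2(ax[1],ax[0])),'ctr',ctr)
o=ctr-25*ax; print('origin',o)
y=np.array([-ax[1],ax[0],0])
# project expected anvil face/jaw in the crop, and gap profile along the fixture x at z=56
g3=cv2.resize(g,None,fx=1,fy=1)
for off in(-8,0,8):
    print(off,[int(cv2.getRectSubPix(t,(1,1),tuple(map(float,proj('top',[*(o+x*ax+off*y)[:2],56]))))[0,0].sum()) for x in range(-40,50,2)])
v=cv2.resize(t,None,fx=8,fy=8,interpolation=2)
for x,c in((0,(0,0,255)),(12,(0,255,255)),(16,(0,200,0)),(20,(255,0,255))):
    a,b=[tuple(int(8*q+4) for q in proj('top',[*(o+x*ax+yy*y)[:2],56])) for yy in(-20,20)]; cv2.line(v,a,b,c,1)
cv2.imwrite('pics/fx.png',v[8*215:8*285,8*325:8*390])
s=cv2.imread('pics/side0.png');v=cv2.resize(s,None,fx=8,fy=8,interpolation=2)
for x,c in((0,(0,0,255)),(12,(0,255,255)),(16,(0,200,0)),(20,(255,0,255))):
    a,b=[tuple(int(8*q+4) for q in proj('side',[*(o+x*ax+yy*y)[:2],56])) for yy in(-20,20)]; cv2.line(v,a,b,c,1)
cv2.imwrite('pics/fxs.png',v[8*262:8*332,8*232:8*332])
E
```

```text
red [214.2 260.1] [502.2 186.2 106. ]
yel [217.5 283. ] [449.1 176.7 106. ]
grn [210.7 237.6] [555.2 196.5 106. ]
stand ang 10.575179768367136 53.96786855492344
[335.73 221.54] [ 611.9 -108.6   13. ]
[358.24 213.92] [ 632.6 -166.1   13. ]
[378.74 269.69] [ 491.4 -216.7   13. ]
[355.41 277.61] [ 470.6 -158.    13. ]
len 149.86679589695865 width 61.114572115024366 62.31871460414562 ang 19.49865104046728 ctr [ 551.61196238 -162.34882496   13.        ]
origin [ 528.04572863 -170.6934416    13.        ]
-8 [320, 314, 314, 314, 313, 308, 311, 311, 305, 305, 318, 319, 318, 319, 317, 314, 317, 311, 274, 243, 293, 339, 356, 351, 358, 356, 349, 327, 259, 237, 238, 241, 244, 280, 306, 314, 311, 311, 316, 314, 294, 282, 284, 297, 276]
0 [320, 318, 312, 309, 309, 314, 314, 312, 308, 310, 318, 318, 317, 317, 324, 323, 324, 314, 277, 244, 290, 339, 354, 351, 353, 356, 350, 324, 256, 235, 241, 244, 247, 276, 302, 311, 310, 310, 315, 300, 244, 225, 239, 249, 213]
8 [320, 316, 312, 309, 310, 311, 312, 314, 310, 316, 320, 324, 323, 320, 319, 319, 319, 308, 272, 244, 287, 334, 347, 349, 352, 352, 347, 318, 256, 237, 240, 242, 244, 279, 304, 311, 313, 308, 300, 283, 246, 207, 203, 219, 219]
```

View pics/fx.png

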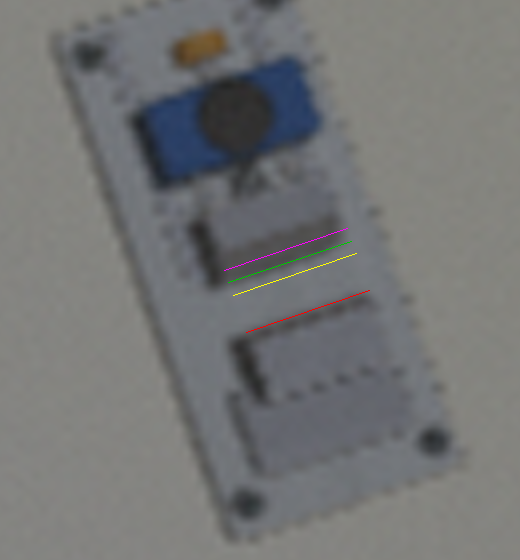

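View pics/fxs.png

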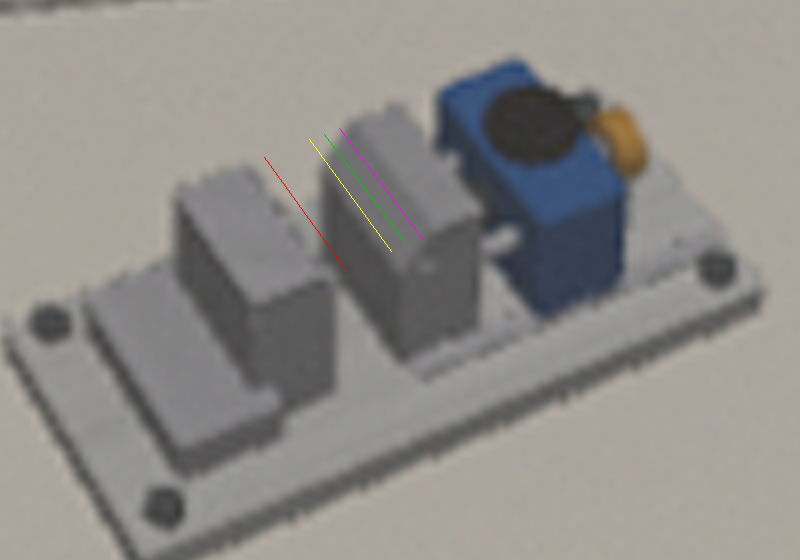

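Red, yellow and green sit 54.0 mm apart along the stand axis (10.6°), and the screw pattern measures 150 x 62 mm, so both measurements hold up. The gap looks like about 17 mm, so I'll try red (20) first. First I go above the stand.

>>> arm_command:
  travel:
    - [0.66,-0.76,0]
    - [0.66,-0.76,0]
    - [0.66,-0.76,0]
    - [0.66,-0.76,0]
    - [0.66,-0.76,0]
  turn:
    - [0,0,0]
    - [0,0,0]
    - [0,0,0]
    - [0,0,0]
    - [0,0,0]
  fingers: [1,1,1,1,1]

```text
time: 0.6
position: [226.4, -349.8, 231.3]
orientation: [0.992, 0.125, 0.001, -0.001]
wrist_force: [-0.4, -0.9, 0.4]
opening: 85.2
```

>>> arm_command:
  travel:
    - [0.66,-0.76,0]
    - [0.66,-0.76,0]
    - [0.66,-0.76,0]
    - [0.66,-0.76,0]
    - [0.66,-0.76,0]
  turn:
    - [0,0,0]
    - [0,0,0]
    - [0,0,0]
    - [0,0,0]
    - [0,0,0]
  fingers: [1,1,1,1,1]

```text
time: 1.1
position: [317.7, -170.2, 231.3]
orientation: [0.992, 0.127, 0.001, -0.001]
wrist_force: [0.1, -0.5, -0.4]
opening: 85.3
```

>>> arm_command:
  travel:
    - [0.66,-0.76,0]
    - [0.66,-0.76,0]
    - [0.66,-0.76,0]
    - [0.66,-0.76,0]
    - [0.66,-0.76,0]
  turn:
    - [0,0,0]
    - [0,0,0]
    - [0,0,0]
    - [0,0,0]
    - [0,0,0]
  fingers: [1,1,1,1,1]

```text
time: 1.6
position: [408.5, 8.5, 230.6]
orientation: [0.992, 0.126, -0.0, -0.001]
wrist_force: [0.8, -1.2, -0.3]
opening: 85.5
```

>>> arm_command:
  travel:
    - [0.66,-0.76,0]
    - [0.66,-0.76,0]
    - [0.66,-0.76,0]
    - [0.66,-0.76,0]
    - [0.66,-0.76,0]
    - [0.66,-0.76,0]
  turn:
    - [0,0,0.038]
    - [0,0,0.038]
    - [0,0,0.038]
    - [0,0,0.038]
    - [0,0,0.038]
    - [0,0,0.038]
  fingers: [0.7,0.7,0.7,0.7,0.7,0.7]

```text
time: 2.2
position: [498.8, 183.1, 229.9]
orientation: [0.996, 0.092, -0.001, 0.001]
wrist_force: [0.1, -0.8, -0.1]
opening: 72.5
```

```bash
cat >> h.py <<'E'
from scipy.spatial.transform import Rotation as Ro
def go(p,yaw=None):
    "travel (units) and turn from the pose as it stands to TCP p, tool down, tool x at yaw deg"
    s=robot.observe(); R=Ro.from_quat(s['orientation']); tr=R.as_matrix().T@(np.array(p)-s['position'])/200
    tu=np.zeros(3)
    if yaw is not None: tu=(R.inv()*Ro.from_euler('ZX',[yaw,180],degrees=True)).as_rotvec()/(np.pi/2)
    print('t',round(s['time'],2),'pos',np.round(s['position'],1),'F',np.round(s['wrist_force'],1),'open',round(s['opening'],1),'travel',np.round(tr,3),'turn',np.round(tu,3))
E
python3 - <<'E'
from h import *
s=cv2.imread('pics/side0.png')
for nm,c,xy in(('red',(237.4,175.5),(502.2,186.2)),('yel',(216.4,179.7),(449.1,176.7)),('grn',(258.6,172.2),(555.2,196.5))):
    # handle box corners projected: bounding centre against measured blob centre
    a=np.radians(10.6); pts=[proj('side',[xy[0]+dx*np.cos(a)-dy*np.sin(a),xy[1]+dx*np.sin(a)+dy*np.cos(a),z]) for dx in(-14,14) for dy in(-22,22) for z in(62,106)]
    r=cv2.minAreaRect(np.float32(pts)); b=np.array(pts); print(nm,c,np.round(r[0],1),np.round(r[1],1),b.min(0),b.max(0))
go([502.2,186.2,140],10.6)
f=optics.grab_frame('side')[:,:,::-1]; cv2.imwrite('pics/s1.png',cv2.resize(f[60:260,150:350],None,fx=3,fy=3))
E
```

```text
red (237.4, 175.5) [238.6 176.4] [25.5 15.4] [230.16296851 163.44532701] [246.63637347 189.29618231]
yel (216.4, 179.7) [217.2 180. ] [25.6 14.8] [208.62463878 166.86628135] [225.35696584 193.16513235]
grn (258.6, 172.2) [259.3 172.7] [25.2 15.9] [250.99407747 159.97314152] [267.20692404 185.37340175]
t 2.2 pos [498.8 183.1 229.9] F [ 0.1 -0.8 -0.1] open 72.5 travel [ 0.021 -0.013  0.45 ] turn [0.001 0.002 0.   ]
```

View pics/s1.png

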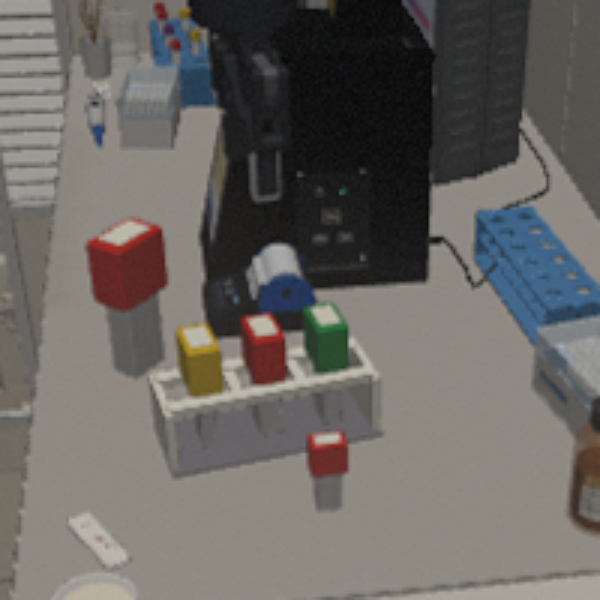

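The gripper (crop 265,120) hangs right over the red handle (263,345), and the side view agrees with the top view to about 2 mm. I go down and grip.

>>> arm_command:
  travel:
    - [0.018,-0.013,0.25]
    - [0.018,-0.013,0.5]
    - [0.018,-0.013,0.7]
    - [0.018,-0.013,0.81]
    - [0.018,-0.013,0.81]
    - [0.018,-0.013,0.81]
  turn:
    - [0,0,0]
    - [0,0,0]
    - [0,0,0]
    - [0,0,0]
    - [0,0,0]
    - [0,0,0]
  fingers: [0.7,0.7,0.7,0.7,0.7,0.7]
  squeeze: 40

```text
time: 2.85
position: [501.7, 185.8, 70.4]
orientation: [0.996, 0.091, 0.001, 0.0]
wrist_force: [-0.4, -0.2, 0.6]
opening: 72.8
```

>>> arm_command:
  travel:
    - [0,0,0]
    - [0,0,0]
    - [0,0,0]
    - [0,0,0]
    - [0,0,0]
    - [0,0,0]
    - [0,0,0]
    - [0,0,0]
  turn:
    - [0,0,0]
    - [0,0,0]
    - [0,0,0]
    - [0,0,0]
    - [0,0,0]
    - [0,0,0]
    - [0,0,0]
    - [0,0,0]
  fingers: [-0.2,-0.2,-0.2,-0.2,-0.2,-0.2,-0.2,-0.2]

```text
time: 3.65
position: [503.0, 187.5, 72.0]
orientation: [0.996, 0.092, 0.002, 0.0]
wrist_force: [0.3, -1.4, 6.2]
opening: 43.2
```

>>> arm_command:
  travel:
    - [0,0,-0.05]
    - [0,0,-0.15]
    - [0,0,-0.35]
    - [0,0,-0.6]
    - [0,0,-0.6]
    - [0,0,-0.6]
  turn:
    - [0,0,0]
    - [0,0,0]
    - [0,0,0]
    - [0,0,0]
    - [0,0,0]
    - [0,0,0]
  fingers: [-0.2,-0.2,-0.2,-0.2,-0.2,-0.2]

```text
time: 4.25
position: [502.1, 187.9, 191.8]
orientation: [0.996, 0.093, 0.002, -0.0]
wrist_force: [-0.7, -0.5, -1.2]
opening: 43.2
```

```bash
python3 - <<'E'
from h import *
go([528+10,-170,200],19.5)
f=optics.grab_frame('side')[:,:,::-1]; cv2.imwrite('pics/s2.png',cv2.resize(f[80:240,170:330],None,fx=4,fy=4,interpolation=2))
E
```

```text
t 4.25 pos [502.1 187.9 191.8] F [-0.7 -0.5 -1.2] open 43.2 travel [-0.154  1.792 -0.042] turn [ 0.    -0.003 -0.099]
```

View pics/s2.png

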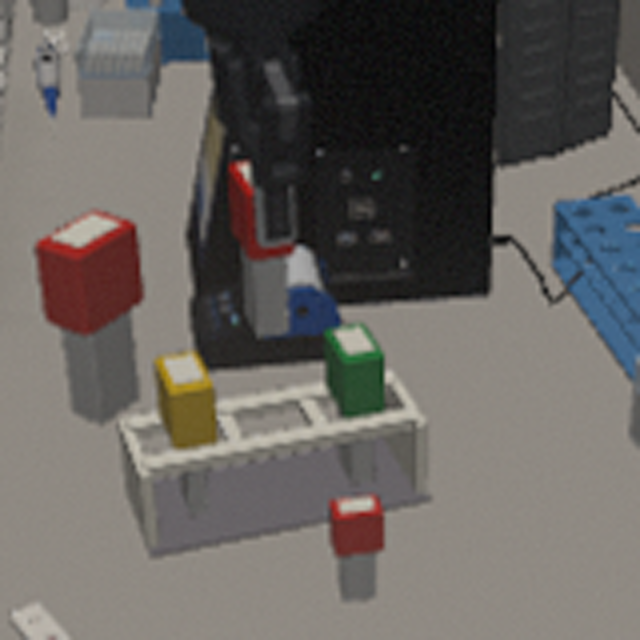

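Red is held and clear of the stand; its tongue shows at crop (265,295). Now above the fixture.

>>> arm_command:
  travel:
    - [-0.07,0.9,0]
    - [-0.07,0.9,0]
    - [-0.07,0.9,0]
    - [-0.07,0.9,0]
    - [-0.07,0.9,0]
  turn:
    - [0,0,0]
    - [0,0,0]
    - [0,0,0]
    - [0,0,0]
    - [0,0,0]
  fingers: [-0.2,-0.2,-0.2,-0.2,-0.2]

```text
time: 4.8
position: [519.6, 4.3, 186.7]
orientation: [0.996, 0.09, -0.003, 0.0]
wrist_force: [0.4, -0.6, -0.5]
opening: 43.3
```

>>> arm_command:
  travel:
    - [-0.07,0.88,0]
    - [-0.07,0.88,0]
    - [-0.07,0.88,0]
    - [-0.07,0.88,0.1]
    - [-0.07,0.88,0.25]
    - [-0.07,0.88,0.25]
    - [-0.07,0.88,0.25]
  turn:
    - [0,0,-0.05]
    - [0,0,-0.099]
    - [0,0,-0.099]
    - [0,0,-0.099]
    - [0,0,-0.099]
    - [0,0,-0.099]
    - [0,0,-0.099]
  fingers: [-0.2,-0.2,-0.2,-0.2,-0.2,-0.2,-0.2]

```text
time: 5.5
position: [538.3, -166.2, 137.5]
orientation: [0.985, 0.17, -0.002, -0.001]
wrist_force: [0.0, -0.4, -0.7]
opening: 43.6
```

```bash
python3 - <<'E'
from h import *
go([538.4,-167,140],19.5)
p=robot.observe()['position']
f=optics.grab_frame('side')[:,:,::-1]; cv2.imwrite('pics/s3r.png',f)
o=np.array([528.05,-170.7]); a=np.radians(19.5); ax=np.array([np.cos(a),np.sin(a)]); ay=np.array([-ax[1],ax[0]])
v=cv2.resize(f[200:330,225:345],None,fx=6,fy=6,interpolation=2)
def P(q): return tuple(int(k) for k in (proj('side',q)-[225,200])*6+3)
# expected tongue (20x30x54 below handle, end 64 under TCP), drawn as thin corner edges
for z in(p[2]-64,p[2]-10):
    q=[P([*(p[:2]+dx*ax+dy*ay),z]) for dx,dy in((-10,-15),(10,-15),(10,15),(-10,15))]
    cv2.polylines(v,[np.array(q)],True,(0,255,255),1)
cv2.imwrite('pics/s3.png',v)
E
```

```text
t 5.5 pos [ 538.3 -166.2  137.5] F [ 0.  -0.4 -0.7] open 43.6 travel [-0.001  0.004 -0.012] turn [-0.002  0.002  0.001]
```

View pics/s3.png

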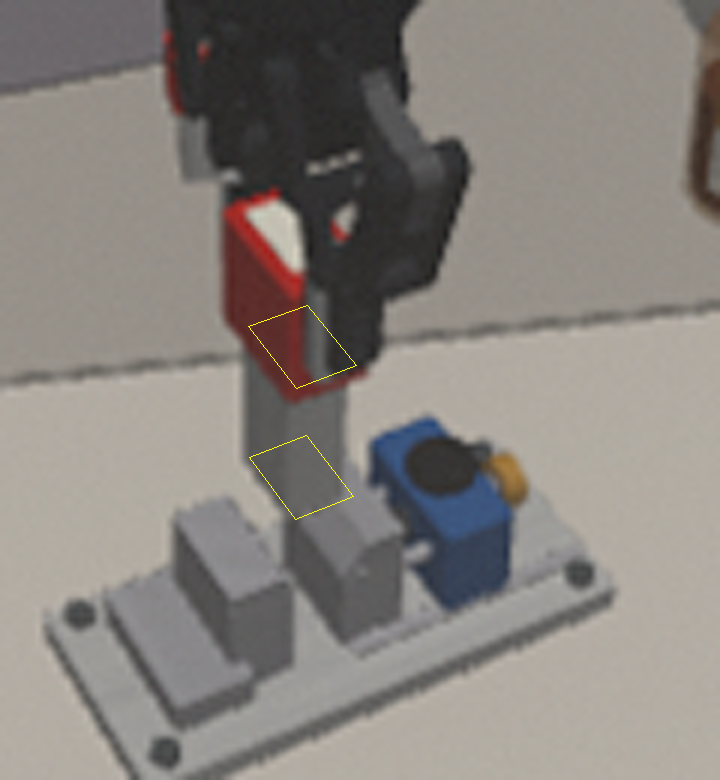

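The held tongue sits about 2 mm to the anvil side of the TCP (its edges are at x≈245/345 where I predicted 250/354). I shift +1.5 mm along the gap and go down gently.

>>> arm_command:
  travel:
    - [0.008,0.002,0.02]
    - [0.008,0.002,0.06]
    - [0.008,0.002,0.09]
    - [0.008,0.002,0.11]
    - [0.008,0.002,0.125]
  turn:
    - [0,0,0]
    - [0,0,0]
    - [0,0,0]
    - [0,0,0]
    - [0,0,0]
  fingers: [-0.2,-0.2,-0.2,-0.2,-0.2]

```text
time: 6.05
position: [540.5, -167.3, 113.7]
orientation: [0.986, 0.17, -0.001, -0.0]
wrist_force: [-2.3, -0.2, 1.5]
opening: 43.0
```

>>> arm_command:
  travel:
    - [0,0,0.01]
    - [0,0,0.02]
    - [0,0,0.025]
  turn:
    - [0,0,0]
    - [0,0,0]
    - [0,0,0]
  fingers: [-0.2,-0.2,-0.2]

```text
time: 6.35
position: [540.0, -168.4, 110.0]
orientation: [0.986, 0.169, -0.001, 0.001]
wrist_force: [-4.2, -0.6, 5.1]
opening: 43.4
```

>>> arm_command:
  travel:
    - [0,0,0.01]
    - [0,0,0.02]
    - [0,0,0.025]
    - [0,0,0.025]
  turn:
    - [0,0,0]
    - [0,0,0]
    - [0,0,0]
    - [0,0,0]
  fingers: [-0.2,-0.2,-0.2,-0.2]

```text
time: 6.75
position: [540.0, -167.9, 103.7]
orientation: [0.986, 0.169, -0.001, 0.0]
wrist_force: [-4.2, -2.1, -1.5]
opening: 43.8
```

>>> arm_command:
  travel:
    - [0,0,0.01]
    - [0,0,0.02]
    - [0,0,0.025]
    - [0,0,0.025]
  turn:
    - [0,0,0]
    - [0,0,0]
    - [0,0,0]
    - [0,0,0]
  fingers: [-0.2,-0.2,-0.2,-0.2]

```text
time: 7.15
position: [539.9, -167.6, 98.4]
orientation: [0.986, 0.169, -0.001, -0.0]
wrist_force: [-4.3, -1.9, -0.0]
opening: 43.2
```

The jaw presses with its spring force (about 4.7 N) and the spacer keeps sliding in, so I carry on.

>>> arm_command:
  travel:
    - [0,0,0.015]
    - [0,0,0.03]
    - [0,0,0.045]
    - [0,0,0.05]
  turn:
    - [0,0,0]
    - [0,0,0]
    - [0,0,0]
    - [0,0,0]
  fingers: [-0.2,-0.2,-0.2,-0.2]

```text
time: 7.55
position: [539.8, -167.5, 88.3]
orientation: [0.986, 0.169, -0.001, -0.0]
wrist_force: [-4.2, -2.5, 0.5]
opening: 43.4
```

>>> arm_command:
  travel:
    - [0,0,0.015]
    - [0,0,0.03]
    - [0,0,0.035]
    - [0,0,0.035]
  turn:
    - [0,0,0]
    - [0,0,0]
    - [0,0,0]
    - [0,0,0]
  fingers: [-0.2,-0.2,-0.2,-0.2]

```text
time: 7.95
position: [539.8, -167.4, 81.2]
orientation: [0.986, 0.169, -0.001, -0.0]
wrist_force: [-3.4, -2.0, -0.6]
opening: 43.9
```

>>> arm_command:
  travel:
    - [0,0,0.01]
    - [0,0,0.02]
    - [0,0,0.02]
    - [0,0,0.02]
  turn:
    - [0,0,0]
    - [0,0,0]
    - [0,0,0]
    - [0,0,0]
  fingers: [-0.2,-0.2,-0.2,-0.2]

```text
time: 8.35
position: [539.8, -167.5, 77.2]
orientation: [0.986, 0.169, -0.001, -0.0]
wrist_force: [-5.5, -2.3, -1.3]
opening: 43.6
```

>>> arm_command:
  travel:
    - [0,0,0.01]
    - [0,0,0.015]
    - [0,0,0.015]
  turn:
    - [0,0,0]
    - [0,0,0]
    - [0,0,0]
  fingers: [-0.2,-0.2,-0.2]

```text
time: 8.65
position: [540.0, -167.6, 76.1]
orientation: [0.986, 0.169, -0.001, -0.0]
wrist_force: [-8.9, -1.7, 6.8]
opening: 43.5
```

Home contact is felt on the floor at TCP 76.1, as predicted. I ease off and release.

>>> arm_command:
  travel:
    - [0,0,-0.01]
    - [0,0,-0.01]
    - [0,0,-0.01]
    - [0,0,-0.01]
    - [0,0,-0.01]
  turn:
    - [0,0,0]
    - [0,0,0]
    - [0,0,0]
    - [0,0,0]
    - [0,0,0]
  fingers: [-0.2,0.3,0.4,0.4,0.4]

```text
time: 9.15
position: [541.5, -167.3, 77.5]
orientation: [0.986, 0.17, 0.001, 0.0]
wrist_force: [-0.3, -0.6, -0.5]
opening: 59.9
```

```bash
python3 - <<'E'
from h import *
go([538.4,-167,76],19.5)
f=optics.grab_frame('side')[:,:,::-1]; cv2.imwrite('pics/s4r.png',f)
cv2.imwrite('pics/s4.png',cv2.resize(f[200:330,225:345],None,fx=6,fy=6,interpolation=2))
E
```

```text
t 9.15 pos [ 541.5 -167.3   77.5] F [-0.3 -0.6 -0.5] open 59.9 travel [-0.014 -0.007  0.007] turn [ 0.    -0.001  0.   ]
```

View pics/s4.png

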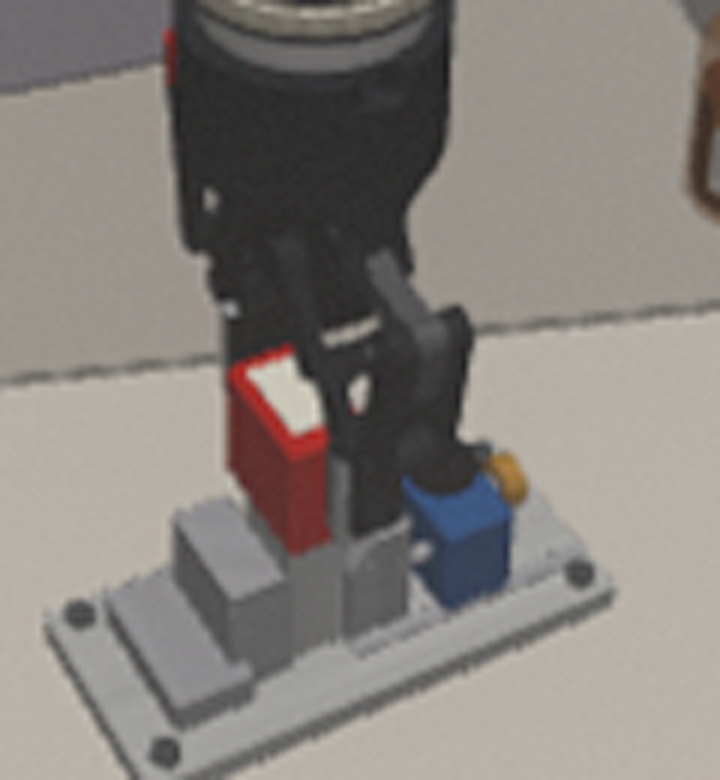

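Red stands upright in the gap and its tongue is down against the anvil. I retract and check from both views.

>>> arm_command:
  travel:
    - [0,0,-0.1]
    - [0,0,-0.3]
    - [0,0,-0.55]
    - [0,0,-0.8]
    - [0,0,-0.8]
    - [0,0,-0.8]
  turn:
    - [0,0,0]
    - [0,0,0]
    - [0,0,0]
    - [0,0,0]
    - [0,0,0]
    - [0,0,0]
  fingers: [0.6,0.6,0.6,0.6,0.6,0.6]

```text
time: 9.8
position: [541.9, -167.7, 239.6]
orientation: [0.986, 0.17, 0.002, 0.001]
wrist_force: [-0.5, 0.5, -0.7]
opening: 68.5
```

>>> arm_command:
  travel:
    - [-0.5,0.9,0]
    - [-0.5,0.9,0]
    - [-0.5,0.9,0]
    - [-0.5,0.9,0]
    - [-0.5,0.9,0]
    - [-0.5,0.9,0]
  turn:
    - [0,0,0]
    - [0,0,0]
    - [0,0,0]
    - [0,0,0]
    - [0,0,0]
    - [0,0,0]
  fingers: [0.6,0.6,0.6,0.6,0.6,0.6]

```text
time: 10.4
position: [505.5, -371.4, 234.0]
orientation: [0.986, 0.168, -0.002, -0.002]
wrist_force: [-0.5, -0.1, 0.2]
opening: 68.3
```

```bash
python3 - <<'E'
from h import *
go([538.4,-167,76],19.5)
t=optics.grab_frame('top')[:,:,::-1].copy(); s=optics.grab_frame('side')[:,:,::-1].copy(); t0=cv2.imread('pics/top0.png')
a=np.radians(19.5); ax=np.array([np.cos(a),np.sin(a)]); ay=np.array([-ax[1],ax[0]]); o=np.array([528.05,-170.7])
h=cv2.cvtColor(t,cv2.COLOR_BGR2HSV).astype(int); m=cv2.inRange(((h+[20,0,0])%[180,256,256]).astype(np.uint8),(12,90,50),(28,255,255)); m[:,:325]=0; m[:,395:]=0; m[:200]=0; m[295:]=0
c,hi=cv2.findContours(m,cv2.RETR_CCOMP,1)
for k,hh in zip(c,hi[0]):
    if cv2.contourArea(k)>15: r=cv2.minAreaRect(k); d=ray('top',r[0],110)[:2]-o; print('hole' if hh[3]>=0 else 'outer',np.round(r[0],1),np.round(r[1],1),r[2],'fixture xy',np.round([d@ax,d@ay],1))
prof=lambda im,off:[int(cv2.getRectSubPix(im,(1,1),tuple(map(float,proj('top',[*(o+x*ax+off*ay),56]))))[0,0].sum()) for x in range(14,50,1)]
print(prof(t0,-10)); print(prof(t,-10))
b=lambda im:cv2.resize(im,None,fx=4,fy=4,interpolation=2)
cv2.imwrite('pics/end.png',np.hstack([b(t[195:295,320:400]),b(s[225:325,225:340])]))
cv2.imwrite('pics/end_t.png',t)
E
```

```text
t 10.4 pos [ 505.5 -371.4  234. ] F [-0.5 -0.1  0.2] open 68.3 travel [ 0.495 -0.906  0.793] turn [-0.003  0.001 -0.002]
outer [364.9 247.9] [11.7 20.2] 71.56504821777344 fixture xy [9.5 0.8]
hole [366.2 247.1] [ 9.8 14.9] 71.56504821777344 fixture xy [10.2 -2.5]
[325, 289, 257, 245, 235, 235, 241, 249, 247, 246, 251, 269, 288, 297, 303, 308, 308, 309, 310, 311, 311, 312, 314, 310, 296, 281, 280, 287, 293, 299, 305, 306, 303, 301, 274, 242]
[477, 475, 474, 475, 476, 458, 416, 370, 321, 273, 235, 223, 216, 238, 267, 292, 301, 311, 315, 316, 317, 318, 319, 319, 319, 319, 306, 289, 276, 289, 300, 306, 308, 310, 282, 251]
```

View pics/end.png

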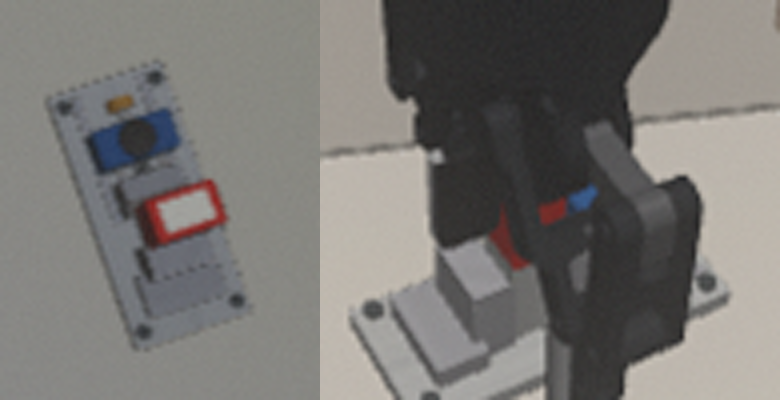

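```bash
python3 - <<'E'
from h import *
a=np.radians(19.5); ax=np.array([np.cos(a),np.sin(a)]); ay=np.array([-ax[1],ax[0]]); o=np.array([528.05,-170.7])
for z in(66,72):
  for x,y in((-4.7,-22),(-4.7,22)): print(z,np.round((proj('side',[*(o+x*ax+(y-1)*ay),z])-[225,200])*6+3))
print('top corners z110',[np.round((proj('side',[*(o+x*ax+(y-1)*ay),110])-[225,200])*6+3) for x,y in((-4.7,-22),(-4.7,22))])
t=cv2.imread('pics/end_t.png'); t0=cv2.imread('pics/top0.png')
for n,(u,v) in dict(amber=(283,162),white=(334,161),yel=(218,283),grn=(211,238)).items(): print(n,cv2.absdiff(t,t0)[v-14:v+15,u-14:u+15].mean().round(2))
E
```

```text
66 [292. 564.]
66 [225. 470.]
72 [292. 550.]
72 [225. 457.]
top corners z110 [array([293., 458.]), array([224., 366.])]
amber 2.64
white 3.16
yel 3.58
grn 3.42
```

The side view puts the handle about 0–2 mm higher than home. My 2 mm ease-off while still gripping could have lifted it a little, so I press it down gently from above with shut fingers. The height at contact will show whether it is home.

>>> arm_command:
  travel:
    - [0.481,-0.903,0]
    - [0.481,-0.903,0]
    - [0.481,-0.903,0]
    - [0.481,-0.903,0]
    - [0.481,-0.903,0]
    - [0.481,-0.903,0]
    - [0.481,-0.903,0]
    - [0.481,-0.903,0]
  turn:
    - [0,0,0]
    - [0,0,0]
    - [0,0,0]
    - [0,0,0]
    - [0,0,0]
    - [0,0,0]
    - [0,0,0]
    - [0,0,0]
  fingers: [-1,-1,-1,-1,-1,-1,-1,-1]
  squeeze: 20

```text
time: 11.3
position: [536.9, -169.1, 237.1]
orientation: [0.986, 0.169, -0.0, 0.0]
wrist_force: [0.7, -0.6, 0.2]
opening: 0.1
```

>>> arm_command:
  travel:
    - [0,0,0.2]
    - [0,0,0.4]
    - [0,0,0.5]
    - [0,0,0.56]
    - [0,0,0.58]
    - [0,0,0.58]
  turn:
    - [0,0,0]
    - [0,0,0]
    - [0,0,0]
    - [0,0,0]
    - [0,0,0]
    - [0,0,0]
  fingers: [-1,-1,-1,-1,-1,-1]

```text
time: 11.9
position: [537.3, -169.0, 121.7]
orientation: [0.986, 0.169, 0.0, 0.0]
wrist_force: [0.1, -0.1, -0.1]
opening: 0.1
```

>>> arm_command:
  travel:
    - [0,0,0.015]
    - [0,0,0.03]
    - [0,0,0.045]
    - [0,0,0.045]
  turn:
    - [0,0,0]
    - [0,0,0]
    - [0,0,0]
    - [0,0,0]
  fingers: [-1,-1,-1,-1]

```text
time: 12.3
position: [537.0, -168.1, 112.2]
orientation: [0.986, 0.17, -0.0, -0.0]
wrist_force: [0.6, 0.1, -0.8]
opening: -0.1
```

>>> arm_command:
  travel:
    - [0,0,0.005]
    - [0,0,0.01]
    - [0,0,0.01]
  turn:
    - [0,0,0]
    - [0,0,0]
    - [0,0,0]
  fingers: [-1,-1,-1]

```text
time: 12.6
position: [537.3, -168.2, 110.4]
orientation: [0.986, 0.17, 0.0, 0.0]
wrist_force: [0.2, -0.3, 0.7]
opening: -0.3
```

No contact down to 110.4, so it is close to home already. I go on in 1–2 mm steps.

>>> arm_command:
  travel:
    - [0,0,0.005]
    - [0,0,0.008]
    - [0,0,0.008]
  turn:
    - [0,0,0]
    - [0,0,0]
    - [0,0,0]
  fingers: [-1,-1,-1]

```text
time: 12.9
position: [537.4, -168.3, 110.1]
orientation: [0.986, 0.17, 0.001, 0.0]
wrist_force: [-1.6, 1.6, 5.4]
opening: -0.2
```

>>> arm_command:
  travel:
    - [0,0,0.005]
    - [0,0,0.008]
    - [0,0,0.008]
  turn:
    - [0,0,0]
    - [0,0,0]
    - [0,0,0]
  fingers: [-1,-1,-1]

```text
time: 13.2
position: [537.9, -168.6, 110.1]
orientation: [0.986, 0.169, 0.001, 0.001]
wrist_force: [-4.5, 2.0, 10.2]
opening: -0.3
```

It stops firmly at 110.1 mm under 10 N, and 110 is the home height, so it is fully seated. I lift off and check.

>>> arm_command:
  travel:
    - [0,0,-0.05]
    - [0,0,-0.2]
    - [0,0,-0.4]
    - [0,0,-0.6]
    - [0,0,-0.9]
    - [0,0,-0.9]
  turn:
    - [0,0,0]
    - [0,0,0]
    - [0,0,0]
    - [0,0,0]
    - [0,0,0]
    - [0,0,0]
  fingers: [-1,-1,-1,-1,-1,-1]

```text
time: 13.8
position: [539.0, -168.9, 295.0]
orientation: [0.986, 0.17, 0.005, 0.004]
wrist_force: [0.9, -0.1, 0.6]
opening: -0.2
```

```bash
python3 - <<'E'
from h import *
go([538.4,-167,76],19.5)
s=optics.grab_frame('side')[:,:,::-1]; cv2.imwrite('pics/fin.png',cv2.resize(s[130:330,170:400],None,fx=3.4,fy=3,interpolation=2))
E
```

```text
t 13.8 pos [ 539.  -168.9  295. ] F [ 0.9 -0.1  0.6] open -0.2 travel [-0.01  -0.02   1.095] turn [ 0.006 -0.006  0.   ]
```

View pics/fin.png

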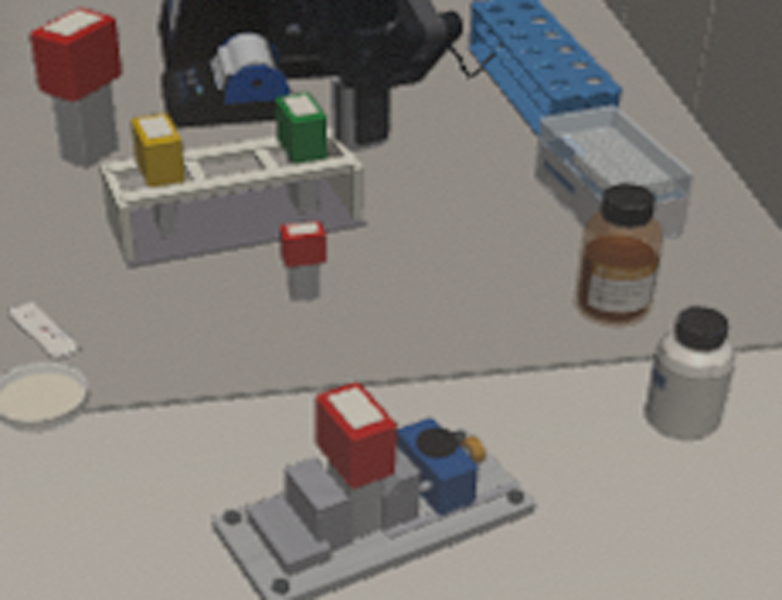

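Red stands upright between anvil and jaw (355,440). Yellow (158,150) and green (302,127) hang in the stand, and both bottles are standing. Handing in.

```bash
python3 -c "
from station import robot
print(robot.finish_job())"
```

```text
the job is handed in; nothing more can be done
None
```

The red 20 mm spacer fits. It is standing upright and fully home in the gap, and I handed the job in at about 14 s of the 72 s allowed.

- **Choice:** the pictures put the empty gap at about 17–18 mm, so I tried red first. Yellow and green were never tried; both still hang in the stand.
- **Fit:** red slid in against about 5 N from the sprung jaw, with at most about 7 N of upward push. The top view shows the jaw moved back roughly 2.5 mm.
- **Fully home:** the side view after I let go left 0–2 mm of doubt, so I pressed lightly from above with the fingers shut. It stopped firmly at 110.1 mm under 10 N; the home height is 110 mm.
- **Last picture:** the robot was clear, red stood upright between the jaws, and the bottles and look-alikes looked undisturbed.
- **Less sure:** two estimates of how far red sits off the middle of the jaws differ, at +0.8 and −2.5 mm. I did not do a draw-out test; the snug hold rests on the jaw force and the jaw's movement. The sideways force also reached about 9 N for a moment at the floor.

I viewed 11 pictures, one over the budget of 10.

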